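Shake handle spacers out over a drying tray

TASK

Pick up the hand shaker by its grip and shake the eight oiled knife-handle spacers out of it over the drying tray, spread so that every one of the three bays gets at least two and none is left in the shaker or lands outside the tray. Then stand the empty shaker upright on its feet on the bench, beside the tray, and let go; leave the other things on the bench where they are.

Things in the scene. Friction and masses are not known exactly. Their poses are not given: they have to be found in the camera images.
- tray: Shallow light-wood tray fixed to the bench, 160 (x) by 270 (y) by 30 mm high, walls 5 mm. Origin: centre of its underside; floor's upper face 8 mm above it. Two dividers along x (18 mm high, 4 thick, at y = -44 and +44 mm) part it into three bays side by side along y, centres at y = -88, 0 and +88 mm, each 150 by 84 mm inside.
- shaker: Loose light-wood hand shaker, 155 (x) by 60 (y) by 125 mm high, 0.26 kg, on four feet. Origin: centre, at the level of the feet's undersides. A chute with a clear cover (inside 52 wide, 36 high); its floor slopes down 0.2 rad to an open mouth at its -x end. Level, the spacers stay in; with the mouth tipped down 0.3 to 0.5 rad they slide out, sooner if shaken. Dark grip plate on top.
- shaker_grip (a point): Middle of the shaker's upright grip plate (74 along x, 16 thick in y, top at 125 mm), at (-4, 0, 105) mm in the shaker's frame, same axes; pinch it across y. The plate is free 20 mm above and 22 mm below this point; a block 22 mm wide lies below that.
- shaker_mouth (a point): Middle of the chute floor's lip at the open mouth (52 mm wide inside), at (-79, 0, 9) mm in the shaker's frame; the spacers leave here towards the shaker's -x.
- spacer0: Dark wood knife-handle spacer, a 22 x 18 x 14 mm block of about 12 g, origin at its centre. One of eight alike; all start inside the shaker.
- spacer1: Dark wood knife-handle spacer, a 22 x 18 x 14 mm block of about 12 g, origin at its centre. One of eight alike; all start inside the shaker.
- spacer2: Dark wood knife-handle spacer, a 22 x 18 x 14 mm block of about 12 g, origin at its centre. One of eight alike; all start inside the shaker.
- spacer3: Dark wood knife-handle spacer, a 22 x 18 x 14 mm block of about 12 g, origin at its centre. One of eight alike; all start inside the shaker.
- spacer4: Dark wood knife-handle spacer, a 22 x 18 x 14 mm block of about 12 g, origin at its centre. One of eight alike; all start inside the shaker.
- spacer5: Dark wood knife-handle spacer, a 22 x 18 x 14 mm block of about 12 g, origin at its centre. One of eight alike; all start inside the shaker.
- spacer6: Dark wood knife-handle spacer, a 22 x 18 x 14 mm block of about 12 g, origin at its centre. One of eight alike; all start inside the shaker.
- spacer7: Dark wood knife-handle spacer, a 22 x 18 x 14 mm block of about 12 g, origin at its centre. One of eight alike; all start inside the shaker.
- glue: Bystander: white glue bottle, 48 mm wide, 140 mm high, standing; origin under its centre.
- wax: Bystander: amber wax jar with steel cap, 68 mm wide, 55 mm high; origin under its centre.
- hammer: Bystander: hammer lying flat along its x, 240 mm long; origin underneath, handle to -x.
Mind the look-alikes: they are no part of the job. Leave any green look-alike of the shaker alone.

How it is judged:
At the end, for the whole second after the job is handed in: All eight spacers lie at rest inside the tray's walls (centres less than 45 mm above its underside level), at least two in each of the three bays; the shaker stands released on the bench on its feet (origin less than 6 mm above the bench, within 0.1 rad of upright), at rest (x of spacer0 in the frame of tray between -0.076 and 0.076 m and y of spacer0 in the frame of tray between -0.131 and 0.131 m and z of each of spacer0, spacer1, spacer2, spacer3, spacer4, spacer5, spacer6, spacer7 in the frame of tray below 0.045 m and linear speed of each of spacer0, spacer1, spacer2, spacer3, spacer4, spacer5, spacer6, spacer7, shaker below 0.03 m/s and x of spacer1 in the frame of tray between -0.076 and 0.076 m and y of spacer1 in the frame of tray between -0.131 and 0.131 m and x of spacer2 in the frame of tray between -0.076 and 0.076 m and y of spacer2 in the frame of tray between -0.131 and 0.131 m and x of spacer3 in the frame of tray between -0.076 and 0.076 m and y of spacer3 in the frame of tray between -0.131 and 0.131 m and x of spacer4 in the frame of tray between -0.076 and 0.076 m and y of spacer4 in the frame of tray between -0.131 and 0.131 m and x of spacer5 in the frame of tray between -0.076 and 0.076 m and y of spacer5 in the frame of tray between -0.131 and 0.131 m and x of spacer6 in the frame of tray between -0.076 and 0.076 m and y of spacer6 in the frame of tray between -0.131 and 0.131 m and x of spacer7 in the frame of tray between -0.076 and 0.076 m and y of spacer7 in the frame of tray between -0.131 and 0.131 m and ((y of spacer0 in the frame of tray below -0.044 m and y of any of spacer1, spacer2, spacer3, spacer4, spacer5, spacer6, spacer7 in the frame of tray below -0.044 m) or (y of spacer1 in the frame of tray below -0.044 m and y of any of spacer2, spacer3, spacer4, spacer5, spacer6, spacer7 in the frame of tray below -0.044 m) or (y of spacer2 in the frame of tray below -0.044 m and y of any of spacer3, spacer4, spacer5, spacer6, spacer7 in the frame of tray below -0.044 m) or (y of spacer3 in the frame of tray below -0.044 m and y of any of spacer4, spacer5, spacer6, spacer7 in the frame of tray below -0.044 m) or (y of spacer4 in the frame of tray below -0.044 m and y of any of spacer5, spacer6, spacer7 in the frame of tray below -0.044 m) or (y of spacer5 in the frame of tray below -0.044 m and y of any of spacer6, spacer7 in the frame of tray below -0.044 m) or (y of spacer6 in the frame of tray below -0.044 m and y of spacer7 in the frame of tray below -0.044 m)) and ((y of spacer0 in the frame of tray between -0.044 and 0.044 m and (y of spacer1 in the frame of tray between -0.044 and 0.044 m or y of spacer2 in the frame of tray between -0.044 and 0.044 m or y of spacer3 in the frame of tray between -0.044 and 0.044 m or y of spacer4 in the frame of tray between -0.044 and 0.044 m or y of spacer5 in the frame of tray between -0.044 and 0.044 m or y of spacer6 in the frame of tray between -0.044 and 0.044 m or y of spacer7 in the frame of tray between -0.044 and 0.044 m)) or (y of spacer1 in the frame of tray between -0.044 and 0.044 m and (y of spacer2 in the frame of tray between -0.044 and 0.044 m or y of spacer3 in the frame of tray between -0.044 and 0.044 m or y of spacer4 in the frame of tray between -0.044 and 0.044 m or y of spacer5 in the frame of tray between -0.044 and 0.044 m or y of spacer6 in the frame of tray between -0.044 and 0.044 m or y of spacer7 in the frame of tray between -0.044 and 0.044 m)) or (y of spacer2 in the frame of tray between -0.044 and 0.044 m and (y of spacer3 in the frame of tray between -0.044 and 0.044 m or y of spacer4 in the frame of tray between -0.044 and 0.044 m or y of spacer5 in the frame of tray between -0.044 and 0.044 m or y of spacer6 in the frame of tray between -0.044 and 0.044 m or y of spacer7 in the frame of tray between -0.044 and 0.044 m)) or (y of spacer3 in the frame of tray between -0.044 and 0.044 m and (y of spacer4 in the frame of tray between -0.044 and 0.044 m or y of spacer5 in the frame of tray between -0.044 and 0.044 m or y of spacer6 in the frame of tray between -0.044 and 0.044 m or y of spacer7 in the frame of tray between -0.044 and 0.044 m)) or (y of spacer4 in the frame of tray between -0.044 and 0.044 m and (y of spacer5 in the frame of tray between -0.044 and 0.044 m or y of spacer6 in the frame of tray between -0.044 and 0.044 m or y of spacer7 in the frame of tray between -0.044 and 0.044 m)) or (y of spacer5 in the frame of tray between -0.044 and 0.044 m and (y of spacer6 in the frame of tray between -0.044 and 0.044 m or y of spacer7 in the frame of tray between -0.044 and 0.044 m)) or (y of spacer6 in the frame of tray between -0.044 and 0.044 m and y of spacer7 in the frame of tray between -0.044 and 0.044 m)) and ((y of spacer0 in the frame of tray above 0.044 m and y of any of spacer1, spacer2, spacer3, spacer4, spacer5, spacer6, spacer7 in the frame of tray above 0.044 m) or (y of spacer1 in the frame of tray above 0.044 m and y of any of spacer2, spacer3, spacer4, spacer5, spacer6, spacer7 in the frame of tray above 0.044 m) or (y of spacer2 in the frame of tray above 0.044 m and y of any of spacer3, spacer4, spacer5, spacer6, spacer7 in the frame of tray above 0.044 m) or (y of spacer3 in the frame of tray above 0.044 m and y of any of spacer4, spacer5, spacer6, spacer7 in the frame of tray above 0.044 m) or (y of spacer4 in the frame of tray above 0.044 m and y of any of spacer5, spacer6, spacer7 in the frame of tray above 0.044 m) or (y of spacer5 in the frame of tray above 0.044 m and y of any of spacer6, spacer7 in the frame of tray above 0.044 m) or (y of spacer6 in the frame of tray above 0.044 m and y of spacer7 in the frame of tray above 0.044 m)) and height (world z) of shaker below 0.006 m and angle between shaker's own z axis and vertical below 0.1 rad); the robot touches nothing.
It fails at once if the glue bottle is moved by more than 30 mm (distance of glue from where it was at the start of the episode above 0.03 m).
It fails at once if the wax jar is moved by more than 30 mm (distance of wax from where it was at the start of the episode above 0.03 m).
It fails at once if the hammer is moved by more than 30 mm (distance of hammer from where it was at the start of the episode above 0.03 m).
It also fails if it takes over 67 s, if anything falls off the work surface, if the arm or the gripper's body presses on something with over 40 N, if the wrist force passes 120 N, or if a joint passes its speed limit or range.

ROBOT

A 6-joint arm with a two-finger parallel gripper is mounted at the origin on the work surface. World frame = base frame: x ahead of the robot, y to its left, z up, the work surface at z = 0. Lengths are in m, angles in rad, forces in N, time in s.
With the tool pointing down it reaches from about 0.3 to 0.75 m from the base axis. Payload 8.5 kg.
Tool frame: the origin (TCP) lies between the finger pads; the fingertips stand 11 mm ahead of it and the grasp point (between the pads) lies 8 mm behind it (arm.tip_reach is the distance from the TCP to the fingertips, in m); z points along the fingers, y is the line along which they close (so a half turn about z gives the same grasp; the last joint's range is limited). The gripper opens to 85 mm and grips with 20 to 120 N. Pads are 22 mm wide; open, the fingers measure 114 mm over their backs; the gripper's body (76 mm by 85 mm) begins 54 mm behind the grasp point. The pads swing forward as they close: fully open they stand 13 mm farther back than shut.
Start: joints at [1.003, 0.381, 1.297, -0, 1.464, -0.215], TCP at [0.19, 0.516, 0.242] pointing down, gripper open.
Joint ranges: [-3.11, 3.11], [-0.89, 2.33], [0.22, 2.48], [-1.42, 4.56], [0.17, 2.85], [-2.88, 2.88]. Speed limits (rad/s): [2.39, 2.39, 3.14, 3.14, 3.14, 3.14].

INTERFACE

Orientations are given as [roll, pitch, yaw] about the fixed x, y, z axes, in that order (R = Rz(yaw) Ry(pitch) Rx(roll)).
In Python, from workcell import arm gives the robot as it stands.
- The arm moves only by the tool drive_tool, never from a script. Its argument "steps" is a list of rows, each a list of 3 entries, a list of its own where there are three numbers: the shift along the tool's x, y, z normalised to -1 to 1, where 1 is 0.4 m, then the turn, a rotation vector about the tool's x, y, z normalised to -1 to 1, where 1 is 90 degrees, then the opening, from -1 (shut) to 1 (fully open). In form: [[[dx, dy, dz], [ax, ay, az], fingers], ...]. A call has 1 to 12 rows; each row is the pose to reach, as a shift and turn from the pose commanded when the call began, along the tool's axes at that moment; what a row does not reach only later rows make up. A row lasts 1/10 s, in which the tool goes at most 50 mm and 8.59 degrees, less where a joint would pass 70% of its speed; a pose out of reach is approached as far as the arm can. A call with a number of a shift or a turn outside -1 to 1 is refused whole. A call with a gripper value outside its range is refused whole. The fingers move at their own pace and stop on an object; the grip force is fixed at half the most. Time passes only in rows, so rows that repeat a pose let the fingers close. It gives the time, the measured TCP pose, the force, the opening and the grip force at its end, in the units of the state.
- arm.read_state(): the state, without advancing time (a new reading comes with each control period).
- arm.capture(name): name is "scene" or "side" or "wrist"; returns a dict with "pixels" (420x560x3 uint8, blue, green, red), "fx", "fy", "cx", "cy" (pixels), "rvec" (rotation vector, rad) and "tvec" (3), from world to camera coordinates, as OpenCV has them; the wrist camera has in their place "tool_from_camera" (4x4, takes a point from camera to tool coordinates, whose origin is the TCP and whose axes are the flange's). Camera axes: x right, y down, z forward; pixel columns grow to the right and rows downward; lengths in m; the calibration is good to about 2 mm. A picture is of the moment at which its call begins: read the wrist's pose just before it. There is no depth.
- arm.finish_job(): hands the job in; it is judged then, once.
The state is a dict: "t": time; "joint_pos": joint angles; "joint_vel": joint speeds; "joint_torque": joint torques, N m; "position": TCP position; "eef_rot": TCP orientation; "ft_force": force on the tool from outside, world axes, zero at the start; "moment": the same for the moment, N m; "width": finger opening in m; "grasp_force": force on a finger pad.
Only numpy, scipy, OpenCV 4.12 (cv2) and the standard library are available. Lean on these libraries where they do the work, as an engineer would, in place of code of your own. Each camera call takes 0.05 s, during which the arm holds its last target. There are 200 camera calls.

## Working session

There is one attempt and no reset: what is moved stays moved. The work goes in short steps, Python scripts to look and compute and a tool call to move; the robot and the scene stay as the last step left them, time stands still between calls to the robot, and variables do not carry over. Pictures are saved under pics/ and viewed, at most 13 in all, crops included, and the job is handed in when it is done.

Besides the shell and the picture viewer there is one more tool, called after "Call:" by a JSON object that holds its "api" and its "payload", one argument or row to a line. drive_tool: Moves the arm, as the interface text tells. Its arguments: {"type":"object","properties":{"steps":{"type":"array","items":{"type":"array"}}},"required":["steps"]}

```bash
ls; mkdir -p pics; python3 - <<'E'
from workcell import arm
import cv2,pickle
s=arm.read_state();print(s)
d={}
for n in("scene","side"):
    c=arm.capture(n);d[n]=c;cv2.imwrite(f"pics/{n}0.png",c["pixels"])
    print(n,c["fx"],c["cx"],c["rvec"],c["tvec"])
pickle.dump(d,open("c0.pkl","wb"))
E
```

```text
pics
{'t': 0.0, 'joint_pos': array([ 1.00272035e+00,  3.81201433e-01,  1.29825286e+00, -9.77099874e-06,
        1.46360932e+00, -2.15310105e-01]), 'joint_vel': array([-3.16850965e-04,  3.73848795e-06, -4.68075076e-04,  1.11211227e-03,
       -9.35917860e-04, -8.39574268e-04]), 'joint_torque': array([ 4.40086042e-04, -4.48475468e+01, -2.31270951e+01, -2.03875456e-04,
        4.81281022e-03,  3.25069891e-05]), 'position': array([0.18987925, 0.51588884, 0.24171152]), 'eef_rot': array([-3.14015358e+00, -3.04783232e-04,  2.78882762e+00]), 'ft_force': array([-0.1674634 , -0.34314823,  0.22552135]), 'moment': array([-0.03120002, -0.01062305, -0.01614551]), 'grasp_force': 0.0, 'width': 0.08568330776487629}
scene 446.7052690786702 274.8016179574526 [ 1.62933514  2.16093454 -0.64687752] [ 0.12691725 -0.36514021  1.73030819]
side 515.6766388420978 271.115719208954 [ 2.38293431 -0.38900929  0.13951827] [-0.44474827  0.19702026  1.70535633]
```

View pics/scene0.png

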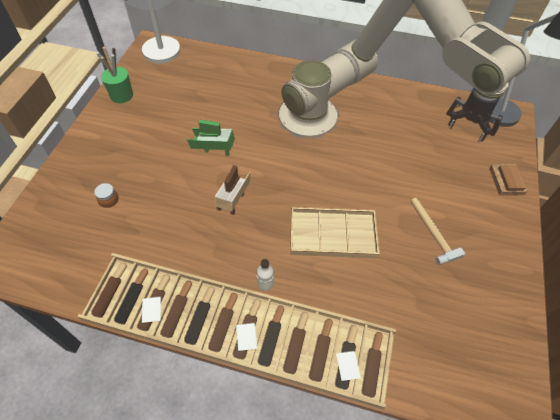

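View pics/side0.png

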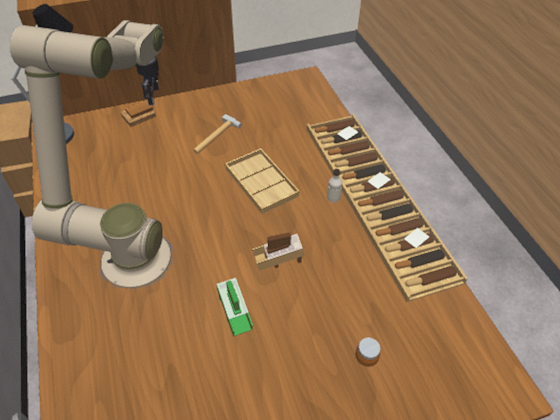

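The shaker (dark grip) is at scene (232,188) and side (280,248). The tray is at scene (334,231) and side (262,180), and the green look-alike sits near the shaker. I'll enlarge crops of the shaker and tray.

```bash
cat > h.py <<'E'
import numpy as np,cv2
def K(c): return np.array([[c["fx"],0,c["cx"]],[0,c["fy"],c["cy"]],[0,0,1.]])
def ray(c,uv):
    R=cv2.Rodrigues(np.array(c["rvec"],float))[0];t=np.array(c["tvec"],float)
    d=R.T@np.linalg.inv(K(c))@np.array([*uv,1.]);return -R.T@t,d
def atz(c,uv,z):
    o,d=ray(c,uv);return o+d*(z-o[2])/d[2]
def proj(c,P):
    return cv2.projectPoints(np.array(P,float).reshape(-1,3),np.array(c["rvec"],float),np.array(c["tvec"],float),K(c),None)[0].reshape(-1,2)
E
python3 - <<'E'
import pickle,cv2,numpy as np
d=pickle.load(open("c0.pkl","rb"))
def crop(n,x,y,w,h,s): return cv2.resize(d[n]["pixels"][y:y+h,x:x+w],(w*s,h*s),interpolation=cv2.INTER_CUBIC)
a=crop("scene",205,155,65,65,6);b=crop("side",245,220,65,65,6)
cv2.imwrite("pics/shk.png",np.hstack([a,b]))
a=crop("scene",285,200,100,60,4);b=crop("side",215,140,95,75,4)
im=np.zeros((540,400,3),np.uint8);im[:240,:400]=a;im[240:540,:380]=b
cv2.imwrite("pics/tray.png",im)
E
```

```text
(no output)
```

View pics/shk.png

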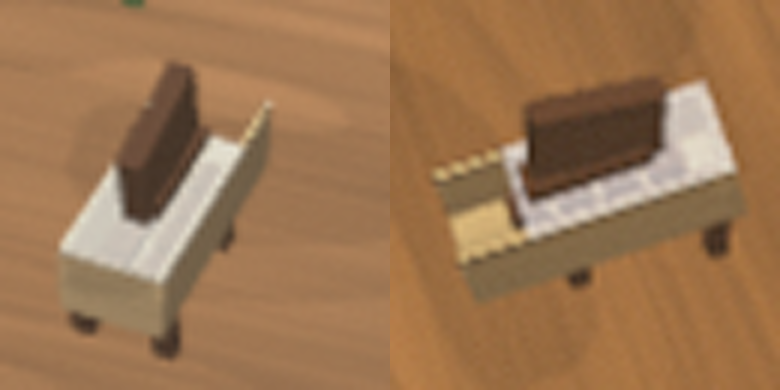

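View pics/tray.png

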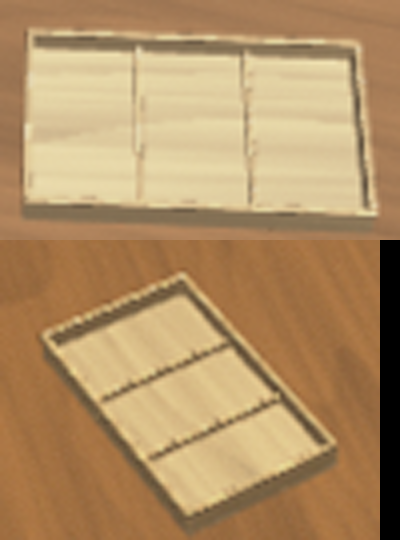

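Shaker crop: the mouth is at the side view's left end, towards the base, and the plate top runs from (180,66) to (131,165) in the scene crop. Tray crop: all four rim corners are readable in both views.

```bash
python3 - <<'E'
import pickle,numpy as np
from h import *
np.set_printoptions(precision=4,suppress=True)
d=pickle.load(open("c0.pkl","rb"))
S=lambda x,y,ox,oy,s:(ox+(x+.5)/s-.5,oy+(y+.5)/s-.5)
for n,p in(("scene",[(28,30),(358,42),(376,213),(24,207)]),("side",[(43,95),(183,33),(336,207),(188,280)])):
    o=(285,200) if n=="scene" else (215,140)
    q=np.array([atz(d[n],S(x,y,*o,4),.03)[:2] for x,y in p]);print(n,q.tolist(),q.mean(0))
    for i in range(4):
        e=q[(i+1)%4]-q[i];print(np.linalg.norm(e),np.degrees(np.arctan2(e[1],e[0])))
for n,p in(("scene",[(180,66),(131,165)]),("side",[(138,109),(269,88)])):
    o=(205,155) if n=="scene" else (245,220)
    q=np.array([atz(d[n],S(x,y,*o,6),.125)[:2] for x,y in p]);e=q[1]-q[0];print(n,q,q.mean(0),np.linalg.norm(e),np.arctan2(e[1],e[0]))
for nm,a,b,z in(("glue",(265,284),(334,196),.0),("wax",(105,190),(369,345),.055),("hamhead",(451,256),(231,120),.02),("hamend",(414,201),(197,149),.01),("green",(209,127),(233,290),.125)):
    print(nm,atz(d["scene"],a,z),atz(d["side"],b,z))
E
```

```text
scene [[0.4537337910303856, 0.05317628015277112], [0.39047864030725044, 0.3136129779096454], [0.5428494252995733, 0.3508988311096445], [0.6123379513016585, 0.09135824882196743]] [0.4998 0.2023]
0.26800837231607527 103.65171513308803
0.15686647496526643 13.75034035148178
0.26868191063071023 -75.01136263898195
0.16313534989943504 -166.4643192642761
side [[0.38919006350129914, 0.31163777662619996], [0.5415160896349182, 0.35160689756911157], [0.60219609406221, 0.08607355881604262], [0.4492444807672976, 0.04612417082252818]] [0.4955 0.1989]
0.1574825351161489 14.702511287450905
0.27237844431351066 -77.1277319861662
0.15808273027302117 -165.36195299797586
0.27222051337110187 102.74483133537584
scene [[ 0.4127 -0.1498]
 [ 0.4824 -0.153 ]] [ 0.4475 -0.1514] 0.06978580208955307 -0.046059379874289486
side [[ 0.4087 -0.1484]
 [ 0.4776 -0.1571]] [ 0.4432 -0.1528] 0.06944777424316663 -0.1267919038462247
glue [0.7244 0.0427 0.    ] [0.7272 0.0486 0.    ]
wax [ 0.5745 -0.5445  0.055 ] [ 0.5753 -0.5449  0.055 ]
hamhead [0.486  0.5677 0.02  ] [0.4805 0.565  0.02  ]
hamend [0.3023 0.4383 0.01  ] [0.3077 0.4475 0.01  ]
green [ 0.2769 -0.2873  0.125 ] [ 0.2562 -0.2957  0.125 ]
```

```bash
cat >> h.py <<'E'
from scipy.spatial.transform import Rotation as Ro
def row(s,pos,R):
    R0=Ro.from_euler("xyz",s["eef_rot"])
    a=R0.inv().apply(np.array(pos)-s["position"])/.4
    b=(R0.inv()*R).as_rotvec()/(np.pi/2)
    return np.round(a,4).tolist(),np.round(b,4).tolist()
def down(yaw,tilt=0): # tool x points to the mouth; tilt>0 = mouth down
    return Ro.from_euler("xyz",[np.pi,0,yaw])*Ro.from_rotvec([0,-tilt,0])
E
python3 - <<'E'
from h import *
from workcell import arm
s=arm.read_state()
print(row(s,[.30,.18,.30],down(2.9)));print(row(s,[.43,-.152,.27],down(3.05)))
E
```

```text
([-0.5484, -0.6932, -0.1449], [-0.0008, -0.0002, -0.0708])
([-1.1402, -1.3597, -0.0692], [-0.0008, -0.0003, -0.1663])
```

Call:
{"api": "drive_tool", "payload": {
  "steps": [
    [[-0.55, -0.69, -0.145], [0, 0, -0.07], 1],
    [[-0.55, -0.69, -0.145], [0, 0, -0.07], 1],
    [[-0.55, -0.69, -0.145], [0, 0, -0.07], 1],
    [[-0.55, -0.69, -0.145], [0, 0, -0.07], 1],
    [[-0.55, -0.69, -0.145], [0, 0, -0.07], 1],
    [[-0.55, -0.69, -0.145], [0, 0, -0.07], 1],
    [[-0.55, -0.69, -0.145], [0, 0, -0.07], 1],
    [[-0.55, -0.69, -0.145], [0, 0, -0.07], 1],
    [[-0.55, -0.69, -0.145], [0, 0, -0.07], 1],
    [[-0.55, -0.69, -0.145], [0, 0, -0.07], 1]
  ]
}}

```text
t: 1.1
position: [0.3007, 0.1818, 0.3]
eef_rot: [3.142, -0.001, 2.899]
ft_force: [-0.1, 0.8, -0.2]
width: 0.0852
grasp_force: 0.0
```

```bash
python3 - <<'E'
from h import *
from workcell import arm
s=arm.read_state()
print(s["t"],s["position"],s["joint_pos"],row(s,[.42,-.152,.28],down(3.05)))
E
```

```text
1.1 [0.30072417 0.18177301 0.30002381] [ 2.02444950e-01 -2.58327370e-02  1.64689877e+00  3.88849933e-04
  1.52124507e+00 -1.12601663e+00] ([-0.4898, -0.7385, 0.0496], [0.0001, -0.0005, -0.096])
```

Call:
{"api": "drive_tool", "payload": {
  "steps": [
    [[-0.49, -0.74, 0.05], [0, 0, -0.096], 1],
    [[-0.49, -0.74, 0.05], [0, 0, -0.096], 1],
    [[-0.49, -0.74, 0.05], [0, 0, -0.096], 1],
    [[-0.49, -0.74, 0.05], [0, 0, -0.096], 1],
    [[-0.49, -0.74, 0.05], [0, 0, -0.096], 1],
    [[-0.49, -0.74, 0.05], [0, 0, -0.096], 1],
    [[-0.49, -0.74, 0.05], [0, 0, -0.096], 1],
    [[-0.49, -0.74, 0.05], [0, 0, -0.096], 1],
    [[-0.49, -0.74, 0.05], [0, 0, -0.096], 1],
    [[-0.49, -0.74, 0.05], [0, 0, -0.096], 1]
  ]
}}

```text
t: 2.1
position: [0.4203, -0.1515, 0.28]
eef_rot: [3.141, -0.001, 3.052]
ft_force: [-0.2, -0.7, -0.4]
width: 0.0857
grasp_force: 0.0
```

```bash
python3 - <<'E'
from h import *
from workcell import arm
import pickle
s=arm.read_state();c=arm.capture("wrist")
print(s["t"],s["position"],s["eef_rot"],s["joint_pos"],c["tool_from_camera"])
pickle.dump((s,c),open("w0.pkl","wb"));cv2.imwrite("pics/w0.png",c["pixels"])
E
```

```text
2.1 [ 0.42031537 -0.15145186  0.27999397] [ 3.14056121e+00 -9.71053217e-04  3.05165278e+00] [-6.12210798e-01  1.69834636e-01  1.48763081e+00  4.11027891e-04
  1.48548335e+00 -2.09310205e+00] [[ 4.64909688e-04 -9.56971589e-01 -2.90181256e-01  7.49637589e-02]
 [ 9.99999824e-01  5.51869517e-04 -2.17842611e-04  4.56129151e-04]
 [ 3.68611379e-04 -2.90181104e-01  9.56971677e-01 -1.30587549e-01]
 [ 0.00000000e+00  0.00000000e+00  0.00000000e+00  1.00000000e+00]]
```

View pics/w0.png

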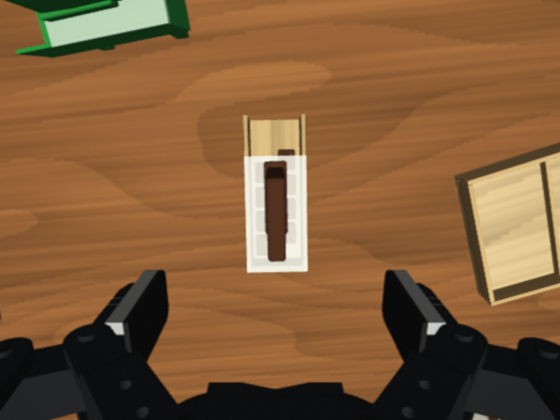

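The wrist view shows the shaker directly ahead. The plate top runs from (275,179) to (277,260), almost in line with the tool, and the mouth is at the upper end.

```bash
cat >> h.py <<'E'
def watz(s,c,uv,z):
    R0=Ro.from_euler("xyz",s["eef_rot"]).as_matrix();T=np.array(c["tool_from_camera"])
    o=R0@T[:3,3]+s["position"];d=R0@T[:3,:3]@np.linalg.inv(K(c))@np.array([*uv,1.])
    return o+d*(z-o[2])/d[2]
E
python3 - <<'E'
from h import *
import pickle
s,c=pickle.load(open("w0.pkl","rb"))
a,b=watz(s,c,(275.5,179),.125),watz(s,c,(277,260),.125);e=b-a
print(a,b,(a+b)/2,np.linalg.norm(e),np.arctan2(e[1],e[0]))
m1,m2=watz(s,c,(274.5,116),.05),watz(s,c,(277.5,271),.08);print(m1,m2,np.arctan2(*(m2-m1)[1::-1]))
for y in(3.05,3.06):print(row(s,[*((a+b)/2)[:2],.115],down(np.pi-.08)))
print(row(s,[*((a+b)/2)[:2],.20],down(np.pi-.08)))
E
```

```text
[ 0.40900193 -0.14937548  0.125     ] [ 0.47922234 -0.15435829  0.125     ] [ 0.44411214 -0.15186689  0.125     ] 0.07039697966338052 -0.07084080084794797
[ 0.36426197 -0.14616753  0.05      ] [ 0.51218719 -0.15647805  0.08      ] -0.0695883692321551
([-0.0597, 0.0039, 0.4124], [0.0007, -0.0006, -0.0063])
([-0.0597, 0.0039, 0.4124], [0.0007, -0.0006, -0.0063])
([-0.0595, 0.0041, 0.1999], [0.0007, -0.0006, -0.0063])
```

Call:
{"api": "drive_tool", "payload": {
  "steps": [
    [[-0.06, 0.003, 0.1], [0, 0, -0.0125], 1],
    [[-0.06, 0.003, 0.2], [0, 0, -0.0125], 1],
    [[-0.06, 0.003, 0.28], [0, 0, -0.0125], 1],
    [[-0.06, 0.003, 0.36], [0, 0, -0.0125], 1],
    [[-0.06, 0.003, 0.42], [0, 0, -0.0125], 1],
    [[-0.06, 0.003, 0.45], [0, 0, -0.0125], 1],
    [[-0.06, 0.003, 0.45], [0, 0, -0.0125], 1],
    [[-0.06, 0.003, 0.45], [0, 0, -0.0125], -1],
    [[-0.06, 0.003, 0.45], [0, 0, -0.0125], -1],
    [[-0.06, 0.003, 0.45], [0, 0, -0.0125], -1],
    [[-0.06, 0.003, 0.45], [0, 0, -0.0125], -1],
    [[-0.06, 0.003, 0.45], [0, 0, -0.0125], -1]
  ]
}}

```text
t: 3.35
position: [0.4442, -0.1543, 0.1006]
eef_rot: [-3.141, 0.0, 3.069]
ft_force: [-0.6, 1.0, 1.0]
width: 0.0155
grasp_force: 60.1
```

Call:
{"api": "drive_tool", "payload": {
  "steps": [
    [[0, 0, 0], [0, 0, 0], -1],
    [[0, 0, 0], [0, 0, 0], -1],
    [[0, 0, 0], [0, 0, 0], -1],
    [[0, 0, 0], [0, 0, 0], -1]
  ]
}}

```text
t: 3.75
position: [0.4442, -0.1543, 0.1006]
eef_rot: [-3.142, 0.0, 3.069]
ft_force: [-0.7, 1.7, 6.4]
width: 0.0153
grasp_force: 60.8
```

Call:
{"api": "drive_tool", "payload": {
  "steps": [
    [[0, 0, -0.01], [0, 0, 0], -1],
    [[0, 0, -0.04], [0, 0.01, 0], -1],
    [[0, 0, -0.09], [0, 0.03, 0], -1],
    [[0, 0, -0.15], [0, 0.06, 0], -1],
    [[0, 0, -0.21], [0, 0.08, 0], -1],
    [[0, 0, -0.27], [0, 0.1, 0], -1],
    [[0, 0, -0.32], [0, 0.1, 0], -1],
    [[0, 0, -0.36], [0, 0.1, 0], -1],
    [[0, 0, -0.375], [0, 0.1, 0], -1],
    [[0, 0, -0.375], [0, 0.1, 0], -1]
  ]
}}

```text
t: 4.75
position: [0.4442, -0.1544, 0.2503]
eef_rot: [-3.141, -0.157, 3.069]
ft_force: [-0.1, -0.5, -4.1]
width: 0.0152
grasp_force: 59.4
```

```bash
cat >> h.py <<'E'
TC=np.array([.4975,.2005]);TY=.244;MT=np.array([.075,0,.0916])
def pour(xt,yt,z,tilt):
    R=down(np.pi+TY,tilt)
    m=np.append(TC+np.array([[np.cos(TY),-np.sin(TY)],[np.sin(TY),np.cos(TY)]])@[xt,yt],z)
    return m-R.apply(MT),R
E
python3 - <<'E'
from h import *
from workcell import arm
s=arm.read_state();print(s["position"],s["eef_rot"],s["width"])
p,R=pour(.03,-.088,.12,-.15);print(p,row(s,p,R))
E
```

```text
[ 0.44421154 -0.15440547  0.2503467 ] [-3.14136048 -0.15665289  3.0691286 ] 0.01515792980389335
[0.63311526 0.14357665 0.19936357] ([-0.4319, 0.7772, 0.0606], [0.0306, -0.0042, -0.1991])
```

Call:
{"api": "drive_tool", "payload": {
  "steps": [
    [[-0.01, 0.02, 0], [0, 0, -0.005], -1],
    [[-0.04, 0.08, 0], [0.003, 0, -0.02], -1],
    [[-0.09, 0.16, 0], [0.006, 0, -0.04], -1],
    [[-0.14, 0.25, 0], [0.01, 0, -0.06], -1],
    [[-0.19, 0.34, 0.01], [0.013, 0, -0.085], -1],
    [[-0.24, 0.43, 0.01], [0.017, 0, -0.11], -1],
    [[-0.29, 0.52, 0.02], [0.02, 0, -0.135], -1],
    [[-0.34, 0.6, 0.03], [0.023, 0, -0.155], -1],
    [[-0.38, 0.68, 0.04], [0.027, 0, -0.175], -1],
    [[-0.41, 0.74, 0.05], [0.03, 0, -0.19], -1],
    [[-0.43, 0.77, 0.06], [0.03, 0, -0.198], -1],
    [[-0.432, 0.777, 0.06], [0.031, 0, -0.199], -1]
  ]
}}

```text
t: 5.95
position: [0.633, 0.1447, 0.1973]
eef_rot: [3.14, -0.16, -2.896]
ft_force: [-0.8, -0.3, -3.9]
width: 0.0151
grasp_force: 59.5
```

```bash
python3 - <<'E'
from h import *
from workcell import arm
s=arm.read_state();print(s["position"],s["eef_rot"],s["joint_pos"])
for t in(0,.15,.3,.4):
    p,R=pour(.03,-.088,.06,t);print(t,p,row(s,p,R))
a=arm.capture("side")["pixels"];b=arm.capture("scene")["pixels"]
f=lambda i,x,y:cv2.resize(i[y:y+150,x:x+130],(390,450),interpolation=cv2.INTER_CUBIC)
cv2.imwrite("pics/p1.png",np.hstack([f(a,210,110),f(b,260,130)]))
E
```

```text
[0.6330353  0.14469671 0.19732356] [ 3.1400797  -0.16026965 -2.8957902 ] [ 0.05392816  0.66344518  0.93484179 -0.02919832  1.70091313 -1.76405149]
0 [0.62064941 0.14047315 0.1516    ] ([0.0139, -0.0029, 0.118], [0.0009, -0.102, 0.0011])
0.15 [0.60654912 0.13696273 0.16177929] ([0.0539, -0.0028, 0.0987], [0.0009, -0.1975, 0.001])
0.3 [0.59113104 0.13312424 0.16967284] ([0.0962, -0.0027, 0.0856], [0.001, -0.293, 0.0009])
0.4 [0.58029022 0.13042531 0.17357556] ([0.1254, -0.0026, 0.0804], [0.0011, -0.3567, 0.0009])
```

View pics/p1.png

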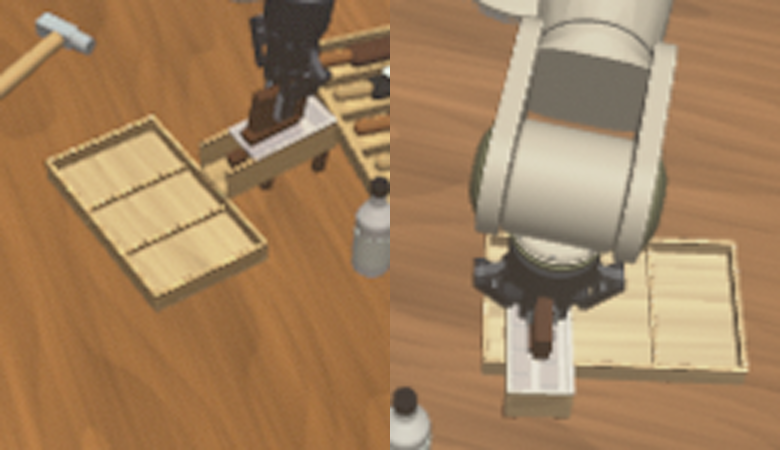

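The shaker hangs level over bay -88, with its mouth inside the tray and no spacers lost. The spacers still show under the cover. I'll start tipping.

Call:
{"api": "drive_tool", "payload": {
  "steps": [
    [[0.01, 0, 0.05], [0, -0.05, 0], -1],
    [[0.014, 0, 0.1], [0, -0.1, 0], -1],
    [[0.04, 0, 0.105], [0, -0.16, 0], -1],
    [[0.054, -0.003, 0.099], [0, -0.1975, 0], -1],
    [[0.068, -0.003, 0.094], [0, -0.23, 0], -1],
    [[0.068, -0.003, 0.094], [0, -0.23, 0], -1],
    [[0.068, -0.003, 0.094], [0, -0.23, 0], -1]
  ]
}}

```text
t: 6.75
position: [0.6016, 0.1336, 0.1673]
eef_rot: [3.141, 0.204, -2.899]
ft_force: [0.8, 0.4, -3.8]
width: 0.0149
grasp_force: 59.5
```

```bash
cat >> h.py <<'E'
def wproj(s,c,P):
    R0=Ro.from_euler("xyz",s["eef_rot"]).as_matrix();T=np.array(c["tool_from_camera"])
    q=(np.array(P).reshape(-1,3)-s["position"])@R0; q=(q-T[:3,3])@T[:3,:3]; q=q@K(c).T
    return q[:,:2]/q[:,2:]
def tw(xt,yt,z): return np.append(TC+np.array([[np.cos(TY),-np.sin(TY)],[np.sin(TY),np.cos(TY)]])@[xt,yt],z)
def look(arm,tag):
    "dark blob areas per bay in the side and wrist pictures"
    s=arm.read_state();w=arm.capture("wrist");c=arm.capture("side")
    cv2.imwrite(f"pics/{tag}w.png",w["pixels"]);cv2.imwrite(f"pics/{tag}s.png",c["pixels"])
    for n,im,pj in(("wrist",w["pixels"],lambda P:wproj(s,w,P)),("side",c["pixels"],lambda P:proj(c,P))):
        for y in(-.088,0,.088):
            P=[tw(a,y+b,.01) for a,b in((-.07,-.038),(-.07,.038),(.07,.038),(.07,-.038))]
            m=np.zeros(im.shape[:2],np.uint8);cv2.fillPoly(m,[pj(P).round().astype(int)],1)
            k=((im.max(2)<95)&(m>0)).astype(np.uint8)
            st=cv2.connectedComponentsWithStats(k)
            print(n,y,[(int(a),int(p[0]),int(p[1])) for a,p in zip(st[2][1:,4],st[3][1:]) if a>(60 if n=="wrist" else 5)])
    return s
E
python3 - <<'E'
from h import *
from workcell import arm
s=look(arm,"a");print(s["t"],s["position"],s["eef_rot"])
for t in(0,.3,.4,.5):
    p,R=pour(.03,-.088,.06,t);print(t,row(s,p,R))
E
```

```text
wrist -0.088 [(339, 325, 111), (284, 226, 111)]
wrist 0 []
wrist 0.088 []
side -0.088 []
side 0 []
side 0.088 []
6.75 [0.60156012 0.13355278 0.16734661] [ 3.14114015  0.20366763 -2.89919452]
0 ([-0.0415, 0.0053, 0.0488], [0.0002, 0.1297, -0.001])
0.3 ([0.0239, 0.0052, -0.0109], [0.0, -0.0613, -0.001])
0.4 ([0.0492, 0.0052, -0.0261], [-0.0, -0.125, -0.001])
0.5 ([0.076, 0.0051, -0.0387], [-0.0001, -0.1887, -0.001])
```

View pics/aw.png

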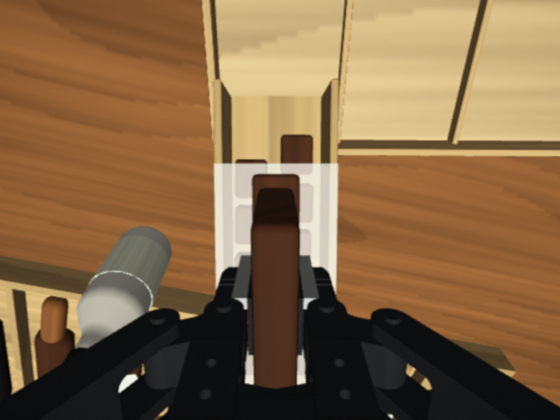

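The wrist view shows the spacers in two columns under the cover, with the front ones at (251,162) and (297,147). The lip is at row 95, and the mouth is well centred in the first bay.

Call:
{"api": "drive_tool", "payload": {
  "steps": [
    [[0.024, 0.003, -0.011], [0, -0.061, 0], -1],
    [[0.024, 0.003, -0.011], [0, -0.061, 0], -1],
    [[0.024, 0.003, -0.011], [0, -0.061, 0], -1]
  ]
}}

```text
t: 7.15
position: [0.5916, 0.1331, 0.1691]
eef_rot: [3.141, 0.299, -2.898]
ft_force: [0.1, -0.3, -4.5]
width: 0.0152
grasp_force: 59.5
```

```bash
cat >> h.py <<'E'
def roi(arm,tag):
    s=arm.read_state();c=arm.capture("wrist");im=c["pixels"];cv2.imwrite(f"pics/{tag}.png",im)
    k=(im.max(2)<115).astype(np.uint8);k[168:]=0;k[:,:110]=0
    st=cv2.connectedComponentsWithStats(k)
    # mouth columns: light floor versus dark; print blobs with boxes
    print(tag,s["t"],[tuple(map(int,r)) for r in st[2][1:] if r[4]>80]);return s
E
python3 - <<'E'
from h import *
from workcell import arm
s=roi(arm,"b");print(s["position"],s["eef_rot"])
for t in(0,.35,.4):
    p,R=pour(.03,-.088,.06,t);print(t,row(s,p,R))
E
```

```text
b 7.15 [(205, 0, 11, 81, 345), (336, 0, 10, 79, 118), (339, 0, 221, 144, 2796), (283, 56, 32, 45, 1376), (321, 83, 10, 80, 642), (221, 84, 11, 79, 651), (236, 92, 33, 42, 1316), (282, 125, 32, 38, 1201), (235, 157, 32, 6, 182)]
[0.59161974 0.13306811 0.16912184] [ 3.14078009  0.29874387 -2.89805209]
0 ([-0.0587, 0.0004, 0.0639], [0.0005, 0.1902, -0.0002])
0.35 ([0.0124, 0.0004, -0.0107], [0.0004, -0.0326, -0.0003])
0.4 ([0.0245, 0.0004, -0.0192], [0.0004, -0.0645, -0.0003])
```

Call:
{"api": "drive_tool", "payload": {
  "steps": [
    [[0, 0, 0], [0, 0, 0], -1]
  ]
}}

```text
t: 7.3
position: [0.5923, 0.1332, 0.1692]
eef_rot: [3.141, 0.3, -2.898]
ft_force: [0.8, 0.2, -3.8]
width: 0.0154
grasp_force: 59.5
```

```bash
python3 - <<'E'
from h import *
from workcell import arm
s=roi(arm,"c");print(s["eef_rot"])
E
```

```text
c 7.3 [(205, 0, 11, 80, 346), (337, 0, 9, 79, 119), (339, 0, 221, 143, 2870), (281, 36, 30, 35, 790), (237, 52, 31, 28, 831), (221, 83, 11, 80, 654), (321, 83, 10, 80, 645), (281, 95, 33, 41, 1296), (234, 134, 32, 29, 917)]
[ 3.14096549  0.30003128 -2.89780194]
```

Call:
{"api": "drive_tool", "payload": {
  "steps": [
    [[-0.03, 0, 0.028], [0, 0.095, 0], -1],
    [[-0.059, 0, 0.064], [0, 0.19, 0], -1],
    [[-0.059, 0, 0.064], [0, 0.19, 0], -1],
    [[-0.059, 0, 0.064], [0, 0.19, 0], -1]
  ]
}}

```text
t: 7.75
position: [0.6213, 0.1407, 0.1504]
eef_rot: [3.141, 0.002, -2.897]
ft_force: [-0.2, -0.2, -2.9]
width: 0.0154
grasp_force: 59.5
```

```bash
python3 - <<'E'
from h import *
from workcell import arm
s=roi(arm,"d");print(s["position"],s["eef_rot"])
for y in(-.088,0):
    p,R=pour(.03,y,.075,0);print(row(s,p,R))
E
```

```text
d 7.75 [(209, 0, 7, 87, 340), (336, 0, 6, 79, 112), (338, 0, 222, 162, 1670), (273, 4, 33, 43, 1038), (241, 31, 28, 37, 962), (279, 56, 30, 28, 604), (321, 83, 10, 81, 646), (222, 84, 10, 79, 641), (234, 98, 33, 42, 1303), (279, 143, 32, 21, 620)]
[0.62130303 0.14070876 0.15041315] [ 3.14056135e+00  1.99244051e-03 -2.89729386e+00]
([0.0016, -0.0001, -0.0405], [0.0007, 0.0013, 0.0002])
([0.0016, 0.2199, -0.0402], [0.0007, 0.0013, 0.0002])
```

View pics/d.png

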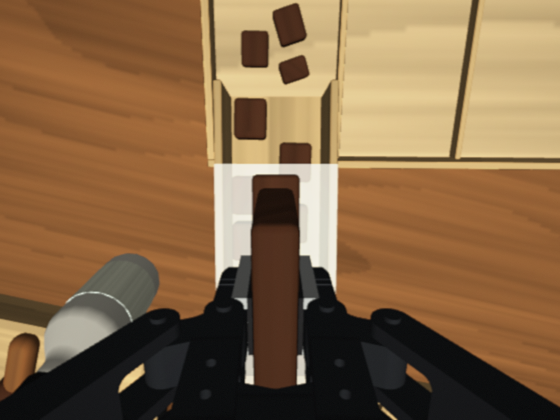

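Three spacers lie in the first bay at (255,48), (289,24) and (294,69). The fourth rests just inside the lip, and five remain. Next I'll move to the middle bay.

Call:
{"api": "drive_tool", "payload": {
  "steps": [
    [[0, 0, -0.02], [0, 0.04, 0], -1],
    [[0, 0.01, -0.04], [0, 0.06, 0], -1],
    [[0, 0.04, -0.04], [0, 0.06, 0], -1],
    [[0, 0.08, -0.04], [0, 0.06, 0], -1],
    [[0, 0.12, -0.04], [0, 0.06, 0], -1],
    [[0, 0.16, -0.04], [0, 0.06, 0], -1],
    [[0, 0.195, -0.04], [0, 0.06, 0], -1],
    [[0, 0.215, -0.03], [0, 0.04, 0], -1],
    [[0, 0.22, -0.01], [0, 0.02, 0], -1],
    [[0, 0.22, -0.01], [0, 0, 0], -1]
  ]
}}

```text
t: 8.8
position: [0.5984, 0.2271, 0.1544]
eef_rot: [3.14, 0.001, -2.897]
ft_force: [0.1, -0.3, -3.6]
width: 0.0152
grasp_force: 59.5
```

```bash
python3 - <<'E'
from h import *
from workcell import arm
s=roi(arm,"e");print(s["position"],s["eef_rot"])
for t in(.15,.27):
    p,R=pour(.03,0,.06,t);print(row(s,p,R))
E
```

```text
e 8.8 [(211, 0, 4, 80, 103), (334, 0, 5, 80, 107), (338, 0, 145, 164, 2712), (136, 7, 40, 43, 1123), (110, 34, 32, 36, 1059), (143, 58, 37, 29, 752), (321, 83, 10, 81, 664), (221, 84, 11, 80, 678), (234, 94, 33, 42, 1317), (279, 140, 32, 24, 736), (110, 157, 104, 5, 406)]
[0.59839961 0.22712592 0.15442378] [ 3.14049782e+00  9.28834306e-04 -2.89651372e+00]
([0.0347, -0.0036, -0.0184], [0.0007, -0.0949, 0.0006])
([0.0662, -0.0035, -0.0347], [0.0008, -0.1713, 0.0006])
```

Call:
{"api": "drive_tool", "payload": {
  "steps": [
    [[0.035, -0.0035, -0.018], [0, -0.095, 0], -1],
    [[0.066, -0.0035, -0.035], [0, -0.175, 0], -1],
    [[0.066, -0.0035, -0.035], [0, -0.175, 0], -1]
  ]
}}

```text
t: 9.15
position: [0.5697, 0.2182, 0.1692]
eef_rot: [3.14, 0.274, -2.897]
ft_force: [-0.8, 0.8, -3.5]
width: 0.0155
grasp_force: 59.5
```

```bash
python3 - <<'E'
from h import *
from workcell import arm
s=roi(arm,"f");print(s["position"],s["eef_rot"])
for t in(0,.3,):
    p,R=pour(.03,0,.06,t);print(row(s,p,R))
E
```

```text
f 9.15 [(129, 0, 43, 33, 986), (209, 0, 7, 79, 95), (336, 0, 9, 79, 122), (338, 0, 161, 150, 3241), (110, 16, 28, 39, 970), (141, 43, 38, 32, 803), (235, 52, 34, 41, 1265), (221, 83, 42, 80, 1096), (321, 83, 10, 80, 652), (279, 108, 32, 42, 1281), (110, 138, 104, 10, 1001)]
[0.56974088 0.21823861 0.16924872] [ 3.14012984  0.2744904  -2.89729908]
([-0.0617, 0.0005, 0.0632], [0.001, 0.1747, 0.0003])
([-0.0008, 0.0006, -0.0009], [0.001, -0.0162, 0.0002])
```

Call:
{"api": "drive_tool", "payload": {
  "steps": [
    [[0, 0, 0], [0, 0, 0], -1]
  ]
}}

```text
t: 9.3
position: [0.5745, 0.2185, 0.1702]
eef_rot: [3.141, 0.277, -2.898]
ft_force: [0.9, -0.6, -3.9]
width: 0.0155
grasp_force: 59.5
```

```bash
python3 - <<'E'
from h import *
from workcell import arm
s=roi(arm,"g")
E
```

```text
g 9.3 [(133, 0, 39, 25, 683), (338, 0, 9, 79, 119), (338, 0, 161, 143, 3130), (110, 7, 28, 40, 995), (246, 25, 35, 31, 845), (142, 34, 38, 33, 814), (279, 70, 32, 45, 1383), (221, 83, 42, 80, 1925), (321, 83, 10, 80, 649), (110, 131, 103, 10, 938)]
```

Call:
{"api": "drive_tool", "payload": {
  "steps": [
    [[-0.03, 0, 0.028], [0, 0.09, 0], -1],
    [[-0.062, 0, 0.063], [0, 0.175, 0], -1],
    [[-0.062, 0, 0.063], [0, 0.175, 0], -1],
    [[-0.062, 0, 0.063], [0, 0.175, 0], -1]
  ]
}}

```text
t: 9.75
position: [0.605, 0.2258, 0.1508]
eef_rot: [3.141, 0.001, -2.898]
ft_force: [-0.0, 0.3, -2.8]
width: 0.0156
grasp_force: 59.5
```

```bash
python3 - <<'E'
from h import *
from workcell import arm
s=roi(arm,"i");print(s["position"],s["eef_rot"])
E
```

```text
i 9.75 [(137, 0, 41, 40, 1137), (338, 0, 6, 81, 129), (338, 0, 152, 156, 2685), (110, 23, 33, 38, 1139), (280, 26, 29, 38, 959), (242, 41, 28, 26, 664), (145, 48, 38, 29, 796), (221, 83, 43, 80, 2029), (320, 83, 11, 80, 653), (275, 141, 32, 22, 669), (110, 150, 104, 4, 383)]
[0.60495358 0.22576805 0.15081232] [ 3.14071183e+00  1.26734844e-03 -2.89773739e+00]
```

View pics/i.png

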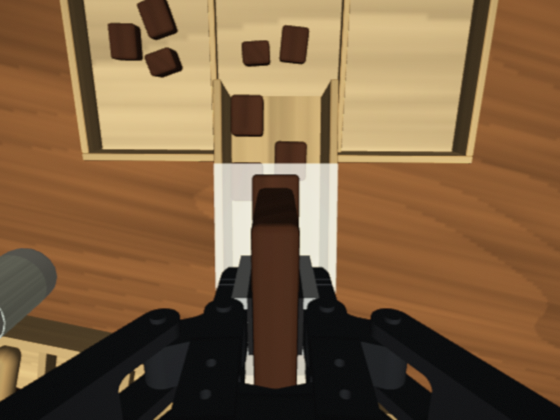

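Three spacers are now in the first bay and two in the middle bay, at (256,53) and (294,44). Three remain in the shaker. On to the last bay.

Call:
{"api": "drive_tool", "payload": {
  "steps": [
    [[0, 0, -0.02], [0, 0.04, 0], -1],
    [[0, 0.01, -0.04], [0, 0.06, 0], -1],
    [[0, 0.04, -0.04], [0, 0.06, 0], -1],
    [[0, 0.08, -0.04], [0, 0.06, 0], -1],
    [[0, 0.12, -0.04], [0, 0.06, 0], -1],
    [[0, 0.16, -0.04], [0, 0.06, 0], -1],
    [[0, 0.195, -0.04], [0, 0.06, 0], -1],
    [[0, 0.215, -0.03], [0, 0.04, 0], -1],
    [[0, 0.22, -0.01], [0, 0.02, 0], -1],
    [[0, 0.22, -0.01], [0, 0, 0], -1]
  ]
}}

```text
t: 10.8
position: [0.5816, 0.3121, 0.1549]
eef_rot: [3.141, 0.001, -2.896]
ft_force: [-0.5, 0.5, -2.6]
width: 0.0152
grasp_force: 59.5
```

```bash
python3 - <<'E'
from h import *
from workcell import arm
s=roi(arm,"j");print(s["position"],s["eef_rot"])
for t in(.15,.3,.4,.5):
    p,R=pour(.03,.088,.06,t);print(row(s,p,R))
E
```

```text
j 10.8 [(336, 0, 8, 80, 342), (148, 30, 30, 37, 1028), (110, 44, 34, 26, 755), (221, 83, 42, 80, 2070), (321, 84, 9, 79, 638), (274, 138, 32, 25, 752), (110, 152, 104, 4, 340)]
[0.58162372 0.31211991 0.15486334] [ 3.14080161e+00  7.67985223e-04 -2.89649816e+00]
([0.0453, 0.0001, -0.0173], [0.0006, -0.095, 0.0007])
([0.085, 0.0001, -0.0371], [0.0006, -0.1905, 0.0006])
([0.1129, 0.0002, -0.0469], [0.0006, -0.2542, 0.0006])
([0.1417, 0.0002, -0.0538], [0.0007, -0.3178, 0.0006])
```

Call:
{"api": "drive_tool", "payload": {
  "steps": [
    [[0.045, 0, -0.017], [0, -0.095, 0], -1],
    [[0.085, 0, -0.037], [0, -0.19, 0], -1],
    [[0.085, 0, -0.037], [0, -0.19, 0], -1],
    [[0.085, 0, -0.037], [0, -0.19, 0], -1],
    [[0.085, 0, -0.037], [0, -0.19, 0], -1],
    [[0.099, 0, -0.042], [0, -0.22, 0], -1],
    [[0.113, 0, -0.047], [0, -0.25, 0], -1],
    [[0.113, 0, -0.047], [0, -0.25, 0], -1],
    [[0.113, 0, -0.047], [0, -0.25, 0], -1],
    [[0.142, 0, -0.054], [0, -0.318, 0], -1],
    [[0.142, 0, -0.054], [0, -0.318, 0], -1],
    [[0.142, 0, -0.054], [0, -0.318, 0], -1]
  ]
}}

```text
t: 12.05
position: [0.5282, 0.2973, 0.1779]
eef_rot: [3.141, 0.5, -2.898]
ft_force: [-0.6, 0.9, -2.3]
width: 0.0153
grasp_force: 59.7
```

```bash
python3 - <<'E'
from h import *
from workcell import arm
s=roi(arm,"k");print(s["position"],s["eef_rot"])
p,R=pour(.05,.088,.15,0);print(row(s,p,R))
E
```

```text
k 12.05 [(134, 0, 36, 38, 1191), (237, 0, 31, 29, 851), (337, 0, 16, 96, 456), (277, 8, 38, 39, 1061), (110, 11, 24, 34, 683), (241, 30, 28, 39, 1047), (221, 83, 10, 80, 670), (321, 83, 10, 80, 653), (110, 113, 102, 14, 1330)]
[0.52817238 0.29734578 0.17791506] [ 3.14069952  0.50008174 -2.8982655 ]
([-0.2339, 0.0038, -0.0536], [0.0004, 0.3184, -0.0003])
```

View pics/k.png

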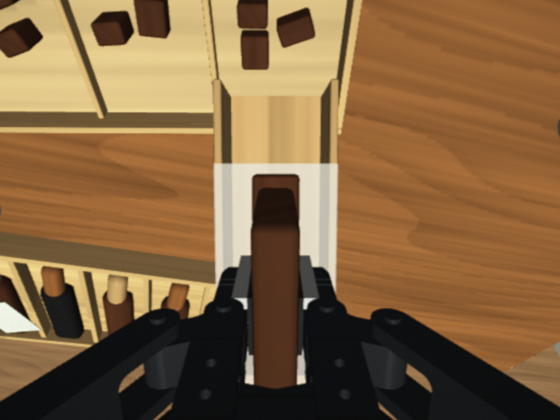

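All three remaining spacers are in the third bay, at (252,12), (255,50) and (295,27), and the chute is empty. I'll lift away.

Call:
{"api": "drive_tool", "payload": {
  "steps": [
    [[0, 0, -0.1], [0, 0, 0], -1],
    [[-0.06, 0, -0.12], [0, 0.09, 0], -1],
    [[-0.12, 0, -0.1], [0, 0.18, 0], -1],
    [[-0.18, 0, -0.08], [0, 0.27, 0], -1],
    [[-0.234, 0, -0.054], [0, 0.318, 0], -1],
    [[-0.234, 0, -0.054], [0, 0.318, 0], -1]
  ]
}}

```text
t: 12.7
position: [0.6023, 0.3146, 0.2393]
eef_rot: [3.141, -0.002, -2.899]
ft_force: [0.4, 0.2, -4.6]
width: 0.0153
grasp_force: 59.6
```

```bash
python3 - <<'E'
from h import *
from workcell import arm
s=arm.read_state();print(s["position"],s["eef_rot"])
print(row(s,[.46,-.07,.24],down(np.pi)))
E
```

```text
[0.60231412 0.31459083 0.2392999 ] [ 3.14076642e+00 -1.93998589e-03 -2.89938338e+00]
([0.576, -0.8481, -0.0013], [0.0004, -0.0013, 0.1542])
```

Call:
{"api": "drive_tool", "payload": {
  "steps": [
    [[0.05, -0.07, 0], [0, 0, 0.013], -1],
    [[0.11, -0.16, 0], [0, 0, 0.03], -1],
    [[0.17, -0.25, 0], [0, 0, 0.045], -1],
    [[0.23, -0.34, 0], [0, 0, 0.06], -1],
    [[0.29, -0.43, 0], [0, 0, 0.077], -1],
    [[0.35, -0.52, 0], [0, 0, 0.093], -1],
    [[0.41, -0.61, 0], [0, 0, 0.11], -1],
    [[0.47, -0.69, 0], [0, 0, 0.125], -1],
    [[0.52, -0.77, 0], [0, 0, 0.14], -1],
    [[0.56, -0.82, 0], [0, 0, 0.15], -1],
    [[0.576, -0.848, 0], [0, 0, 0.154], -1],
    [[0.576, -0.848, 0], [0, 0, 0.154], -1]
  ]
}}

```text
t: 13.9
position: [0.4557, -0.0715, 0.2414]
eef_rot: [3.141, 0.003, -3.142]
ft_force: [-0.3, -0.2, -2.7]
width: 0.0151
grasp_force: 59.8
```

```bash
python3 - <<'E'
from h import *
from workcell import arm
s=arm.read_state();print(s["position"],s["eef_rot"],s["ft_force"])
for z in(.105,.1005):print(row(s,[.46,-.07,z],down(np.pi)))
E
```

```text
[ 0.45573403 -0.07152399  0.24143464] [ 3.14085787e+00  2.65113092e-03 -3.14154175e+00] [-0.29996208 -0.23874711 -2.67490534]
([-0.0098, 0.0036, 0.3411], [0.0005, 0.0017, 0.0])
([-0.0097, 0.0036, 0.3524], [0.0005, 0.0017, 0.0])
```

Call:
{"api": "drive_tool", "payload": {
  "steps": [
    [[0, 0, 0.06], [0, 0, 0], -1],
    [[0, 0, 0.13], [0, 0, 0], -1],
    [[0, 0, 0.2], [0, 0, 0], -1],
    [[0, 0, 0.26], [0, 0, 0], -1],
    [[0, 0, 0.3], [0, 0, 0], -1],
    [[0, 0, 0.325], [0, 0, 0], -1],
    [[0, 0, 0.338], [0, 0, 0], -1],
    [[0, 0, 0.344], [0, 0, 0], -1],
    [[0, 0, 0.348], [0, 0, 0], -1],
    [[0, 0, 0.35], [0, 0, 0], -1],
    [[0, 0, 0.35], [0, 0, 0], -1]
  ]
}}

```text
t: 15.0
position: [0.4558, -0.0703, 0.1013]
eef_rot: [3.141, 0.002, -3.14]
ft_force: [0.2, -0.2, -2.9]
width: 0.0151
grasp_force: 59.7
```

Not in contact yet (still -2.9 N, the shaker's weight), so I'll lower 1 mm at a time.

Call:
{"api": "drive_tool", "payload": {
  "steps": [
    [[0, 0, 0.0025], [0, 0, 0], -1],
    [[0, 0, 0.0025], [0, 0, 0], -1],
    [[0, 0, 0.0025], [0, 0, 0], -1]
  ]
}}

```text
t: 15.3
position: [0.456, -0.0703, 0.1006]
eef_rot: [3.141, 0.003, -3.14]
ft_force: [-0.2, 1.8, 6.3]
width: 0.0154
grasp_force: 61.0
```

Contact at +6 N. Release, then retreat straight up.

Call:
{"api": "drive_tool", "payload": {
  "steps": [
    [[0, 0, 0], [0, 0, 0], 0],
    [[0, 0, 0], [0, 0, 0], 0.5],
    [[0, 0, 0], [0, 0, 0], 1],
    [[0, 0, 0], [0, 0, 0], 1],
    [[0, 0, 0], [0, 0, 0], 1],
    [[0, 0, -0.03], [0, 0, 0], 1],
    [[0, 0, -0.1], [0, 0, 0], 1],
    [[0, 0, -0.2], [0, 0, 0], 1],
    [[0, 0, -0.3], [0, 0, 0], 1],
    [[0, 0, -0.4], [0, 0, 0], 1],
    [[0, 0, -0.4], [0, 0, 0], 1],
    [[0, 0, -0.4], [0, 0, 0], 1]
  ]
}}

```text
t: 16.5
position: [0.4553, -0.0703, 0.2601]
eef_rot: [3.141, 0.002, -3.139]
ft_force: [0.2, -0.1, -1.5]
width: 0.0852
grasp_force: 0.0
```

```bash
python3 - <<'E'
from h import *
from workcell import arm
s=look(arm,"z");print(s["t"],s["position"])
a=cv2.imread("pics/zw.png");b=cv2.imread("pics/zs.png")
cv2.imwrite("pics/zz.png",np.hstack([cv2.resize(a,(400,300)),cv2.resize(b[110:290,190:370],(400,300))]))
E
```

```text
wrist -0.088 [(387, 452, 214), (370, 432, 231), (340, 459, 238)]
wrist 0 [(843, 527, 214)]
wrist 0.088 []
side -0.088 [(134, 279, 189), (12, 269, 194)]
side 0 [(146, 272, 174), (22, 263, 179)]
side 0.088 [(62, 264, 161), (10, 249, 162), (24, 253, 166)]
16.5 [ 0.45532296 -0.07033769  0.26005552]
```

View pics/zz.png

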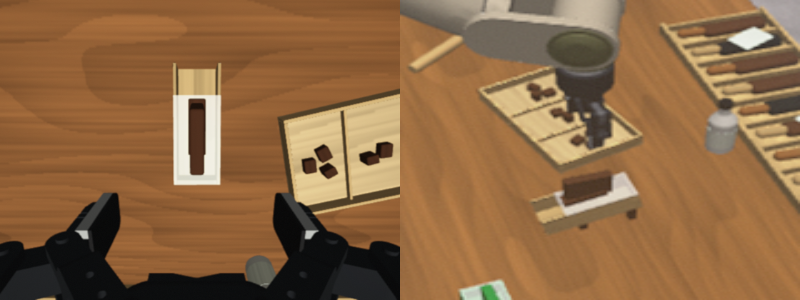

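The shaker stands empty and upright, released beside the tray. The bays hold three, two and three spacers, and the bystanders are where they were.

```bash
python3 -c "
from workcell import arm
print(arm.finish_job())"
```

```text
the job is handed in; nothing more can be done
None
```

The job is handed in (no verdict was returned): all eight spacers are in the tray, 3, 2 and 3 to a bay, and the empty shaker stands upright and released beside it, with the glue, wax and hammer untouched.

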